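Set a bearing housing against the work stop and clamp it with the travelling handwheel

TASK

Make the bearing housing in the open vise ready for drilling: push it along the bed until its end sits against the work stop, then turn the handwheel on the moving jaw clockwise until the housing is clamped firmly and squarely between the jaws, still against the stop. Keep the housing flat on the bed and leave the other things on the bench alone.

Things in the scene. Friction and masses are not known exactly. Their poses are not given: they have to be found in the camera images.
- vise: Grey machine vise fixed to the bench, 340 (its x) by 130 mm. Origin on the bench top (z = 0), between the jaws. Its x axis is the closing direction, from moving to fixed jaw. Flat bed top at z = 40 mm, y -55 to 55 mm. Fixed jaw: face at x = 60 mm, y -55 to 55, top at z = 70 mm. A work stop bar runs along the bed's -y edge; the +y side is open.
- stop_face (a point): Point on the inner face of the work stop, at vise x = 30, y = -50, z = 55 mm. The stop is a plain steel bar fixed to the vise, x = -4 to 94 mm, z = 45 to 65 mm; its inner face, which the housing's end must meet, is the plane y = -50 mm of the vise.
- jaw: Moving jaw: block 140 mm long, 88 wide, top at z = 70 mm. Origin at the foot of its clamping face (z = 40 mm, vise y = 0); the block extends behind it in -x. It slides along the vise's x, driven by its handwheel: 7 mm towards the fixed jaw per radian clockwise. Pushing the block itself does not shift it under some 28 N.
- wheel (a joint): Handwheel angle, rad, 0 to 11.42, growing clockwise seen from above, which closes the vise. At angle a the jaw's face is at vise x = -50 + 7a mm and the handle is in vise-frame direction pi - a (counterclockwise from +x) from the hub. The jaws meet the squared housing at about 9.43. Stiff (0.2 N m, 4.5 N at the handle); stays where left and holds the clamping force.
- wheel_hub (a point): Centre of the handwheel's flat steel disc (110 mm across, 10 thick, axis vertical), on its top face, z = 82 mm; 75 mm behind the moving jaw's face and travelling with it. Nothing rises above the disc but the handle.
- wheel_grip (a point): Middle of the exposed part of the wheel's upright black handle: a round sleeve 16 mm across that revolves freely on its pin, standing 35 mm above the disc (z = 82 to 117 mm), 45 mm from the hub. It can be pushed round by a fingertip from behind or taken from above.
- housing_mid (a point): Centre of the base of the bearing housing: loose aluminium casting, 0.25-0.5 kg, base 44 (its x) by 60 (its y) by 28 mm high, on it a 36 mm round boss 12 high and a 14 mm shaft stub 16 high. Point is 14 mm above the underside. It lies askew on the bed between the jaws, clear of the stop; its x is clamped, its -y end goes to the stop (centre then at vise y = -20 mm).
Things that resemble listed ones, but are neither listed nor needed, are in the scene too. Leave any orange, purple or yellow look-alike of the part that bears housing_mid alone.

How it is judged (in metres and radians):
At the end, for the whole second after the job is handed in: The housing lies flat on the vise bed (within 3 mm in height and 0.05 rad), square to the jaws within 0.05 rad, its end within 3.5 mm of the work stop, and the moving jaw presses on it with more than 6 N by itself, everything at rest (y of housing_mid in the frame of vise below -0.0165 m and angle between the x axis of housing_mid and the x axis of vise, either way round below 0.05 rad and angle between housing_mid's own z axis and vertical below 0.05 rad and z of housing_mid in the frame of vise below 0.057 m and contact force between housing and jaw above 6 N and velocity of joint wheel between -0.05 and 0.05 rad/s and linear speed of housing below 0.01 m/s); the robot touches nothing.
It fails at once if the housing is tipped over (angle between housing_mid's own z axis and vertical above 0.35 rad).
It fails at once if another thing on the bench is knocked away (distance of any of tube, driver, oilcan, offcut from where it was at the start of the episode above 0.03 m).
It also fails if it takes over 67 s, if anything falls off the work surface, if the arm or the gripper's body presses on something with over 40 N, if the wrist force passes 120 N, or if a joint passes its speed limit or range.

ROBOT

A 6-joint arm with a two-finger parallel gripper is mounted at the origin on the work surface. World frame = base frame: x ahead of the robot, y to its left, z up, the work surface at z = 0. Lengths are in m, angles in degrees, forces in N, time in s.
With the tool pointing down it reaches from about 0.35 to 0.875 m from the base axis. Payload 4.2 kg.
Tool frame: the origin (TCP) lies between the finger pads; the fingertips stand 8 mm ahead of it and the grasp point (between the pads) lies 11 mm behind it; x points along the fingers, y is the direction in which the jaws open and shut, and the axes are right-handed (so a half turn about x gives the same grasp; the last joint's range is limited). The gripper opens to 87 mm and grips with 3 to 60 N. Pads are 19 mm wide; open, the fingers measure 117 mm over their backs; the gripper's body (75 mm by 190 mm) begins 51 mm behind the grasp point.
Start: joints at [-55.199, 22.042, 0.453, 0, -68.411, -14.817], TCP at [0.214, -0.587, 0.231] pointing down, gripper open.
Joint ranges: [-179.83, 179.83], [-69.29, 118.12], [-61.27, 80.66], [-181.25, 117.63], [-171.15, -9.14], [-177.46, 177.46]. Speed limits (degrees/s): [159.86, 159.86, 180, 180, 180, 180].

INTERFACE

Orientations are given as a 3x3 rotation matrix whose columns are the frame's x, y, z axes.
In Python, from station import r gives the robot as it stands. The module is installed in compiled form; this text tells all that it offers.
- The arm moves only by the tool move_arm, never from a script. Its argument "increments" is one flat list of numbers, 7 for each row, row after row: the turn, a rotation vector about the tool's x, y, z in degrees, then the shift along the tool's x, y, z in m, then the finger opening in m, from 0 to 0.087. A call has 1 to 12 rows; each row is the pose to reach, as a shift and turn from the pose commanded when the call began, along the tool's axes at that moment; what a row does not reach only later rows make up. A row lasts 1/12 s, in which the tool goes at most 41.7 mm and 7.16 degrees, less where a joint would pass 70% of its speed; a pose out of reach is approached as far as the arm can. A call with a gripper value outside its range is refused whole. The fingers move at their own pace and stop on an object; the grip force is fixed at half the most. Time passes only in rows, so rows that repeat a pose let the fingers close. It gives the time, the measured TCP pose, the force and the opening at its end, in the units of the state.
- r.sense(): the state, without advancing time (a new reading comes with each control period).
- r.capture(name): name is "scene" or "top"; returns the picture (400x640x3 uint8, red, green, blue); there is no depth.
- r.calibration(name): a dict with "fx", "fy", "cx", "cy" (pixels), "rvec" (rotation vector, rad) and "tvec" (3), from world to camera coordinates, as OpenCV has them. Camera axes: x right, y down, z forward; pixel columns grow to the right and rows downward; lengths in m; the calibration is good to about 2 mm. A picture is of the moment at which its call begins. calibration takes no time and is no camera call.
- r.finish_job(): hands the job in, once; it reports no verdict.
The state is a dict: "time_s": time; "joints": joint angles; "joint_velocities": joint speeds; "effort": joint torques, N m; "tcp_pos": TCP position; "ee_rot": TCP orientation; "wrist_force": force on the tool from outside, world axes, zero at the start; "moment": the same for the moment, N m; "gripper_width": opening from 0.0 (shut) to 1.0 (fully open).
Only numpy, scipy, OpenCV 4.12 (cv2) and the standard library are available. Lean on these libraries where they do the work, as an engineer would, in place of code of your own. Each camera call takes 0.05 s, during which the arm holds its last target.

## Working session

There is one attempt and no reset: what is moved stays moved. The work goes in short steps, Python scripts to look and compute and a tool call to move; the robot and the scene stay as the last step left them, time stands still between calls to the robot, and variables do not carry over. Pictures are saved under pics/ and viewed, and the job is handed in when it is done.

Besides the shell and the picture viewer there is one more tool, called after ">>>" by a JSON object that holds its "method" and its "body". move_arm: Moves the arm, as the interface text tells. Its arguments: {"type":"object","properties":{"increments":{"type":"array","items":{"type":"number"}}},"required":["increments"]}

```bash
mkdir -p pics
python3 - <<'E'
from station import r
import cv2
s=r.sense();print(s)
for n in("scene","top"):
    im=r.capture(n);cv2.imwrite(f"pics/{n}0.png",im[:,:,::-1]);print(n,r.calibration(n))
E
```

```text
{'time_s': 0.0, 'joints': array([-5.51983671e+01,  2.20890329e+01,  3.79054236e-01, -2.88035136e-02,
       -6.84121281e+01, -1.48154338e+01]), 'joint_velocities': array([ 0.01485019, -0.01980684,  0.11651869, -0.12976552, -0.0790337 ,
       -0.05749282]), 'effort': array([-3.27401858e-05, -3.90666425e+01,  1.87397325e+01,  4.21982199e+00,
        1.08785997e-02, -2.15432797e-04]), 'tcp_pos': array([ 0.21341952, -0.58679616,  0.22947333]), 'ee_rot': array([[-8.32468564e-04, -3.41618584e-01,  9.39838311e-01],
       [ 2.01672613e-03,  9.39836152e-01,  3.41619585e-01],
       [-9.99997620e-01,  2.17978404e-03, -9.34329281e-05]]), 'wrist_force': array([ 0.3586973 , -0.89224729,  0.61366068]), 'moment': array([ 0.00359368,  0.03452628, -0.01511663]), 'gripper_width': 0.9929503761530458}
scene {'fx': 430.07699981202836, 'fy': 430.07699981202836, 'cx': 316.6432831610471, 'cy': 200.08503183311606, 'rvec': array([ 0.98580224,  2.53907446, -0.98086842]), 'tvec': array([ 0.408786  , -0.24377903,  0.99481567])}
top {'fx': 438.3321366509585, 'fy': 438.3321366509585, 'cx': 322.0876274061957, 'cy': 195.83876787030383, 'rvec': array([ 2.28588826, -1.89357663,  0.19986543]), 'tvec': array([-0.0694058 ,  0.59084741,  0.60752263])}
```

View pics/scene0.png

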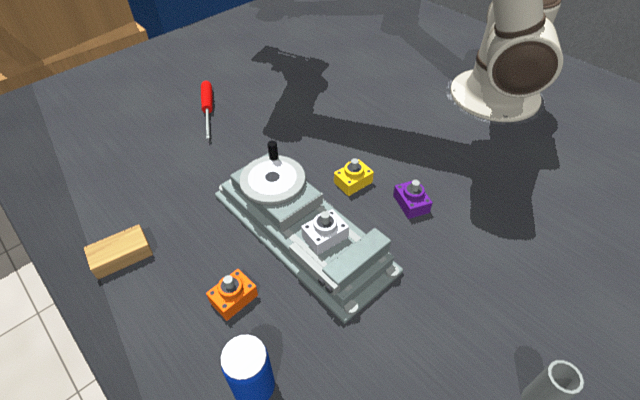

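View pics/top0.png

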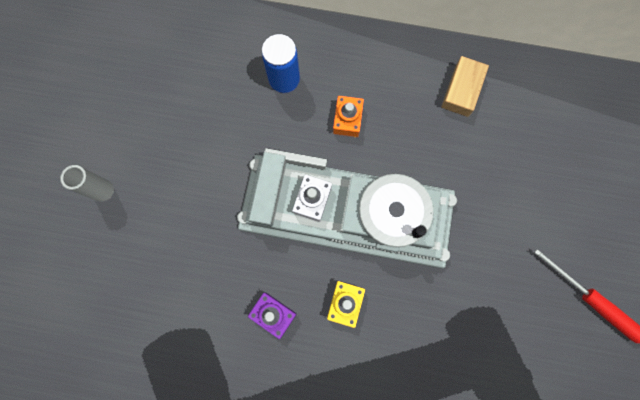

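The top view shows four look-alikes: silver at (313,196) between the jaws, and orange (349,115), purple (272,316) and yellow (346,304) outside the vise. I choose the silver one. The wheel hub is at (397,209), the black handle at (419,231) and the stop bar at (297,158).

```bash
cat > h.py <<'E'
import numpy as np,cv2
from station import r
def cam(n):
    c=r.calibration(n);R=cv2.Rodrigues(np.array(c['rvec']))[0];t=np.array(c['tvec']).ravel();return c,R,t
def ray(n,u,v):
    c,R,t=cam(n);d=R.T@np.array([(u-c['cx'])/c['fx'],(v-c['cy'])/c['fy'],1]);return -R.T@t,d
def onz(n,u,v,z):
    o,d=ray(n,u,v);return o+d*(z-o[2])/d[2]
def proj(n,p):
    c,R,t=cam(n);q=R@np.array(p)+t;return np.array([c['fx']*q[0]/q[2]+c['cx'],c['fy']*q[1]/q[2]+c['cy']])
E
python3 - <<'E'
import cv2
im=cv2.imread('pics/top0.png')[140:275,230:465];cv2.imwrite('pics/c1.png',cv2.resize(im,None,fx=3.4,fy=3.4,interpolation=cv2.INTER_CUBIC))
im=cv2.imread('pics/scene0.png')[130:330,205:415];cv2.imwrite('pics/c2.png',cv2.resize(im,None,fx=3,fy=3,interpolation=cv2.INTER_CUBIC))
from h import *
for n in('top','scene'):
    print(n,-cam(n)[1].T@cam(n)[2])
E
```

```text
top [0.45387486 0.01327925 0.71890392]
scene [0.86539182 0.3582813  0.58217174]
```

View pics/c1.png

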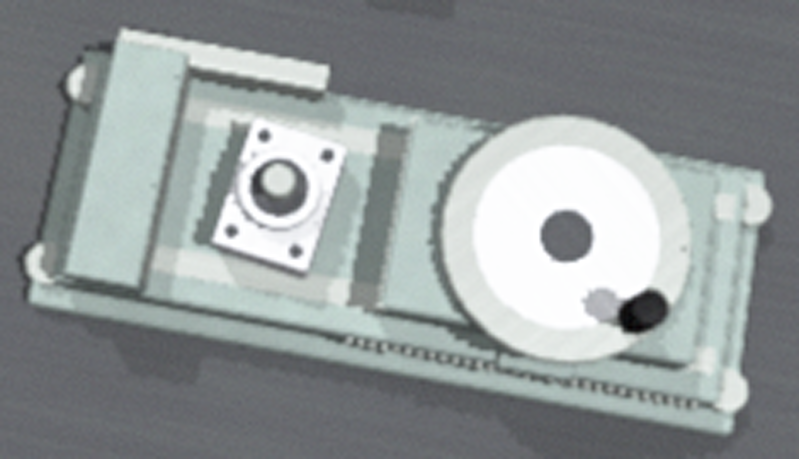

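View pics/c2.png

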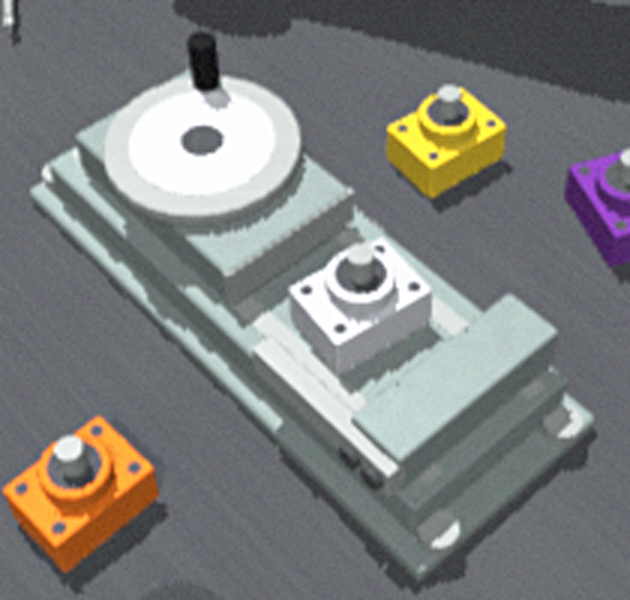

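Run:
```python
from h import *
C=lambda u,v:(u/3.4+230,v/3.4+140)
P=lambda u,v,z:onz('top',*C(u,v),z)
# points from zoomed crop
hub=P(567,236,.082);print('hub hole',hub)
for nm,p,z in [('jawTL',(122,35),.07),('jawTR',(188,62),.07),('jawBR',(147,292),.07),('jawBL',(65,275),.07),('stop in end',(325,92),.065),('stop in jaw',(188,70),.065),
 ('h1',(250,117),.068),('h2',(347,147),.068),('h3',(305,273),.068),('h4',(211,242),.068),('handle top',(648,305),.117),('stub',(281,181),.096),('mjTL',(410,125),.07),('mjBL',(380,308),.07)]:
    print(nm,P(*p,z).round(4))
# disc rim
im=cv2.imread('pics/top0.png');g=cv2.cvtColor(im,cv2.COLOR_BGR2HSV)
m=((g[:,:,1]<22)&(g[:,:,2]>185)).astype(np.uint8)
n,l,s,c=cv2.connectedComponentsWithStats(m)
for i in range(1,n):
    if s[i,4]>150:
        print(i,s[i],c[i])
        cs=max(cv2.findContours((l==i).astype(np.uint8),0,2)[0],key=len)
        if s[i,4]>1500:
            h=cv2.convexHull(cs)[:,0]
            w=np.array([onz('top',*q,.082)[:2] for q in h]).astype(np.float32)
            print('circle',cv2.fitEllipse(w*1000))
        elif True:
            w=np.array([onz('top',*q,.068)[:2] for q in cs[:,0]]).astype(np.float32)
            print('rect',cv2.minAreaRect(w*1000))
```

```text
hub hole [ 0.58980419 -0.07119485  0.082     ]
jawTL [0.6468 0.1406 0.07  ]
jawTR [0.6398 0.1084 0.07  ]
jawBR [0.5334 0.1046 0.07  ]
jawBL [0.534  0.1417 0.07  ]
stop in end [0.6389 0.0449 0.065 ]
stop in jaw [0.6375 0.1083 0.065 ]
h1 [0.6202 0.0758 0.068 ]
h2 [0.6147 0.0303 0.068 ]
h3 [0.5549 0.0381 0.068 ]
h4 [0.5608 0.0817 0.068 ]
handle top [ 0.5603 -0.1032  0.117 ]
stub [0.5877 0.0546 0.096 ]
mjTL [0.6294 0.0042 0.07  ]
mjBL [0.5454 0.0028 0.07  ]
1 [262  34  33  31 798] [278.26817043  48.86967419]
rect ((821.2584228515625, 158.58743286132812), (54.398277282714844, 52.55770492553711), 11.522850036621094)
3 [ 251  149   76   74 1188] [276.50673401 178.43686869]
rect ((593.8875732421875, 94.30708312988281), (114.12300109863281, 97.02215576171875), 0.0986880362033844)
7 [ 285  169   57   51 1263] [313.37371338 190.68646081]
rect ((592.6728515625, 56.744171142578125), (76.827392578125, 86.25054168701172), 9.246731758117676)
9 [341 173  31  60 471] [353.18895966 200.72611465]
rect ((592.1113891601562, -6.835725784301758), (88.01643371582031, 42.266075134277344), 1.1791476011276245)
12 [ 360  174   97   88 4490] [402.83318486 211.27973274]
circle ((584.220703125, -99.3279037475586), (120.0018081665039, 169.56875610351562), 167.55455017089844)
35 [275 210  58  25 600] [302.54833333 222.26      ]
rect ((545.8486328125, 61.71515655517578), (86.94031524658203, 26.59430694580078), 87.39337158203125)
```

Run:
```python
from h import *
S=lambda u,v:(u/3+205,v/3+130)
print('hub scene',onz('scene',*S(203,140),.082))
print('handle top scene',onz('scene',*S(202,40),.117), 'handle base',onz('scene',*S(206,88),.082))
print('stub scene',onz('scene',*S(362,252),.096))
for nm,p,z in [('st1',(397,470),.065),('stopinner far',(270,325),.065),('h near',(345,332+10),.068),('hL',(291,290),.068),('hR',(432,293),.068),('hT',(375,240),.068),('fj a',(352,418),.07),('fj b',(510,293),.07)]:
    print(nm,onz('scene',*S(*p),z).round(4))
# long vise edges in top: bed -? lower base edge, jaw serration
C=lambda u,v:(u/3.4+230,v/3.4+140)
for p,z in [((30,305),0.0),((725,432),0.0),((120,30),.065),((330,67),.065),((205,75),.065),((325,92),.065)]:
    print(onz('top',*C(*p),z).round(4))
```

```text
hub scene [ 0.5868402  -0.06723834  0.082     ]
handle top scene [ 0.55834711 -0.09925493  0.117     ] handle base [ 0.55951967 -0.09914963  0.082     ]
stub scene [0.58558478 0.05948607 0.096     ]
st1 [0.6446 0.1464 0.065 ]
stopinner far [0.6339 0.0441 0.065 ]
h near [0.6149 0.0789 0.068 ]
hL [0.6131 0.0362 0.068 ]
hR [0.5619 0.0862 0.068 ]
hT [0.5589 0.0409 0.068 ]
fj a [0.6429 0.1144 0.07  ]
fj b [0.5343 0.1139 0.07  ]
[0.5251 0.169  0.    ]
[ 0.5274 -0.1703  0.    ]
[0.6505 0.143  0.065 ]
[0.651  0.0448 0.065 ]
[0.6367 0.1002 0.065 ]
[0.6389 0.0449 0.065 ]
```

>>> {"method": "move_arm", "body": {"increments": [19,0,0,0.04,0.5,0.513,0.012,19,0,0,0.04,0.5,0.513,0.012,19,0,0,0.04,0.5,0.513,0.012,19,0,0,0.04,0.5,0.513,0.012,19,0,0,0.04,0.5,0.513,0.012,19,0,0,0.04,0.5,0.513,0.012,19,0,0,0.04,0.5,0.513,0.012,19,0,0,0.04,0.5,0.513,0.012,19,0,0,0.04,0.5,0.513,0.012,19,0,0,0.04,0.5,0.513,0.012,19,0,0,0.04,0.5,0.513,0.012,19,0,0,0.04,0.5,0.513,0.012]}}

```text
time_s: 1.1
tcp_pos: [0.4294, -0.1383, 0.2027]
ee_rot: [[0.0, -0.017, 1.0], [0.0, 1.0, 0.017], [-1.0, 0.0, 0.0]]
wrist_force: [-0.0, -0.3, -0.4]
gripper_width: 0.189
```

>>> {"method": "move_arm", "body": {"increments": [0,0,0,0.01,0.195,0.097,0.012,0,0,0,0.01,0.195,0.097,0.012,0,0,0,0.01,0.195,0.097,0.012,0,0,0,0.01,0.195,0.097,0.012,0,0,0,0.01,0.195,0.097,0.012,0,0,0,0.01,0.195,0.097,0.012,0,0,0,0.04,0.195,0.097,0.012,0,0,0,0.07,0.195,0.097,0.012,0,0,0,0.1,0.195,0.097,0.012,0,0,0,0.12,0.195,0.097,0.012,0,0,0,0.13,0.195,0.097,0.012,0,0,0,0.13,0.195,0.097,0.012]}}

```text
time_s: 2.1
tcp_pos: [0.5212, 0.0556, 0.0704]
ee_rot: [[-0.005, -0.017, 1.0], [-0.002, 1.0, 0.017], [-1.0, -0.002, -0.005]]
wrist_force: [0.0, -0.1, 0.5]
gripper_width: 0.14
```

Run:
```python
from h import *
im=r.capture('top')[:,:,::-1];a=cv2.resize(im[130:280,230:470],None,fx=2.5,fy=2.5)
im=r.capture('scene')[:,:,::-1];b=cv2.resize(im[130:330,205:415],None,fx=1.875,fy=1.875)
cv2.imwrite('pics/p1.png',a);cv2.imwrite('pics/p2.png',cv2.resize(b,None,fx=1.4,fy=1.4));print(r.sense()['tcp_pos'],proj('scene',r.sense()['tcp_pos']))
```

```text
[0.5235225  0.05630407 0.07343181] [352.96105574 201.67801543]
```

View pics/p1.png

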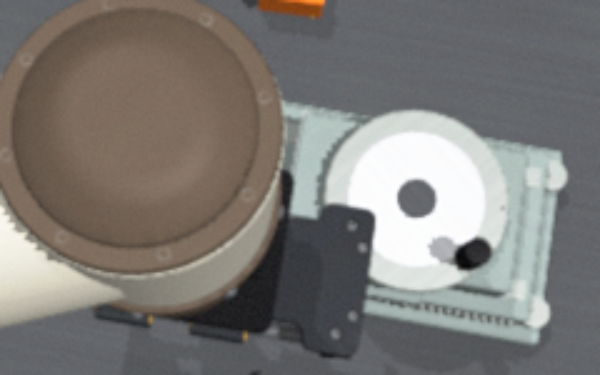

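View pics/p2.png

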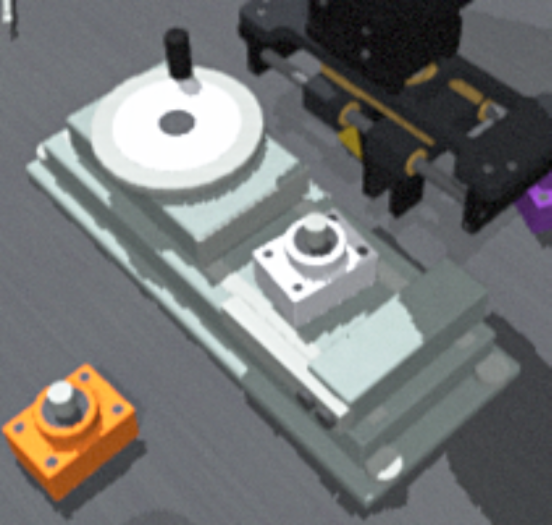

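>>> {"method": "move_arm", "body": {"increments": [0,0,0,0.008,0,0,0.012,0,0,0,0.016,0,0,0.012,0,0,0,0.016,0,0,0.012,0,0,0,0.016,0,0.005,0.012,0,0,0,0.016,0,0.01,0.012,0,0,0,0.016,0,0.015,0.012,0,0,0,0.016,0,0.02,0.012,0,0,0,0.016,0,0.024,0.012,0,0,0,0.016,0,0.028,0.012,0,0,0,0.016,0,0.03,0.012,0,0,0,0.016,0,0.032,0.012,0,0,0,0.016,0,0.034,0.012]}}

```text
time_s: 3.2
tcp_pos: [0.5565, 0.0566, 0.0565]
ee_rot: [[-0.001, -0.017, 1.0], [-0.0, 1.0, 0.017], [-1.0, -0.0, -0.001]]
wrist_force: [-2.1, -0.3, -0.3]
gripper_width: 0.142
```

>>> {"method": "move_arm", "body": {"increments": [0,0,0,0,0,0.001,0.012,0,0,0,0,0,0.002,0.012,0,0,0,0,0,0.003,0.012,0,0,0,0,0,0.004,0.012,0,0,0,0,0,0.005,0.012,0,0,0,0,0,0.006,0.012,0,0,0,0,0,0.007,0.012,0,0,0,0,0,0.008,0.012]}}

```text
time_s: 3.87
tcp_pos: [0.565, 0.0571, 0.0568]
ee_rot: [[0.0, -0.017, 1.0], [0.0, 1.0, 0.017], [-1.0, 0.0, 0.0]]
wrist_force: [-1.9, -0.0, -1.1]
gripper_width: 0.138
```

Run:
```python
from h import *
im=r.capture('scene')[:,:,::-1];cv2.imwrite('pics/p3.png',cv2.resize(im[130:330,205:415],None,fx=2.8,fy=2.8));s=r.sense();print(s['tcp_pos'],s['wrist_force'])
```

```text
[0.56527967 0.05711269 0.0568765 ] [-1.46034248 -0.41150039 -1.84359766]
```

View pics/p3.png

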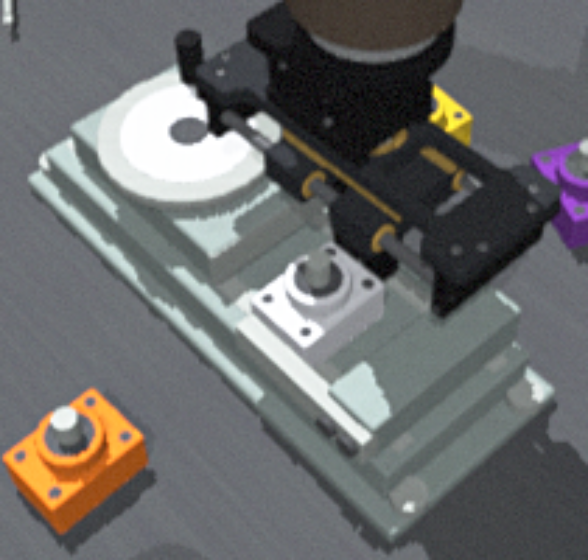

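The housing is now squared and a few mm short of the stop: its near edge runs (250,312)–(303,355), next to the stop bar. I'll keep pushing until I feel contact.

>>> {"method": "move_arm", "body": {"increments": [0,0,0,0,0,0.001,0.012,0,0,0,0,0,0.002,0.012,0,0,0,0,0,0.003,0.012,0,0,0,0,0,0.004,0.012,0,0,0,0,0,0.005,0.012,0,0,0,0,0,0.005,0.012]}}

```text
time_s: 4.42
tcp_pos: [0.5686, 0.057, 0.0569]
ee_rot: [[-0.003, -0.017, 1.0], [-0.0, 1.0, 0.017], [-1.0, -0.0, -0.003]]
wrist_force: [-7.2, 1.9, 2.6]
gripper_width: 0.142
```

>>> {"method": "move_arm", "body": {"increments": [0,0,0,0,0,0.001,0.012,0,0,0,0,0,0.002,0.012,0,0,0,0,0,0.002,0.012]}}

```text
time_s: 4.67
tcp_pos: [0.5687, 0.057, 0.0569]
ee_rot: [[-0.007, -0.017, 1.0], [-0.001, 1.0, 0.017], [-1.0, -0.001, -0.007]]
wrist_force: [-10.8, 3.3, 6.9]
gripper_width: 0.139
```

>>> {"method": "move_arm", "body": {"increments": [0,0,0,0,0,-0.004,0.012,0,0,0,0,0,-0.01,0.012,0,0,0,0,0,-0.02,0.012,0,0,0,0,0,-0.04,0.012,0,0,0,-0.03,0,-0.045,0.012,0,0,0,-0.07,0,-0.045,0.012,0,0,0,-0.09,-0.04,-0.045,0.035,0,0,0,-0.1,-0.08,-0.035,0.035,0,0,0,-0.1,-0.12,-0.025,0.035,0,0,0,-0.1,-0.157,-0.012,0.035,0,0,0,-0.1,-0.157,-0.012,0.035]}}

```text
time_s: 5.58
tcp_pos: [0.5655, -0.1056, 0.1581]
ee_rot: [[0.006, -0.012, 1.0], [-0.002, 1.0, 0.012], [-1.0, -0.002, 0.006]]
wrist_force: [0.5, 0.2, 0.4]
gripper_width: 0.376
```

Run:
```python
from h import *
im=r.capture('scene')[:,:,::-1];cv2.imwrite('pics/p4.png',cv2.resize(im[130:330,205:415],None,fx=2.8,fy=2.8))
im=r.capture('top')[:,:,::-1];cv2.imwrite('pics/p5.png',cv2.resize(im[130:280,230:470],None,fx=3.3,fy=3.3))
s=r.sense();print(s['tcp_pos'],s['wrist_force'],s['gripper_width'])
```

```text
[ 0.5634462  -0.10176019  0.15706273] [0.29989934 0.5657683  0.7872361 ] 0.3898518899628549
```

View pics/p4.png

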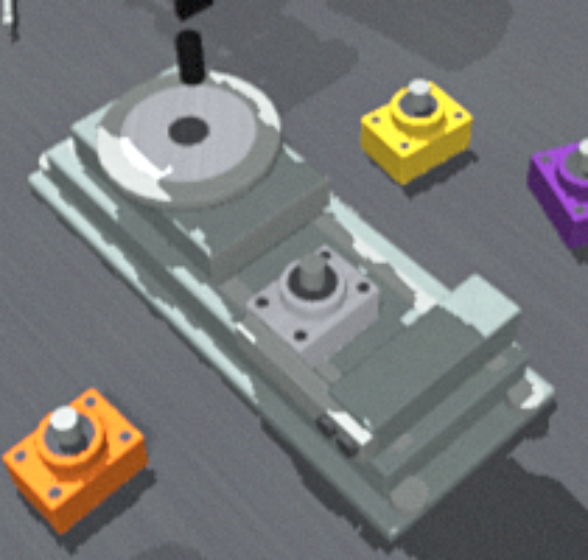

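View pics/p5.png

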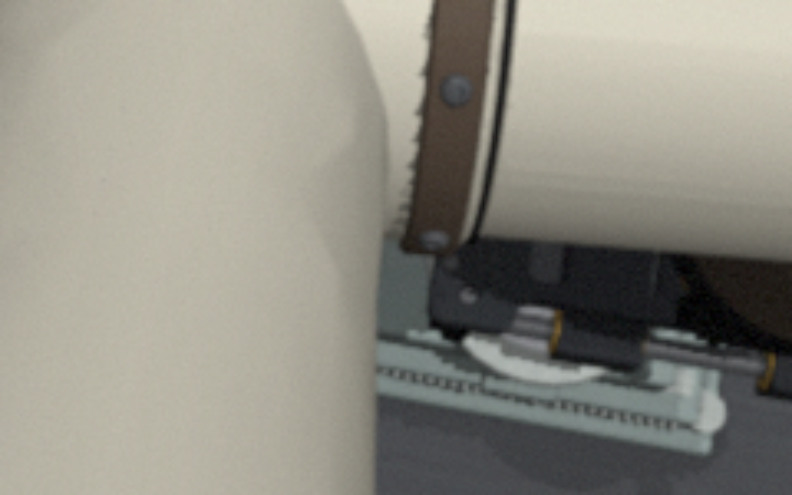

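The housing is square and against the stop. The fingers are above the handle, so I'll go down and grip it.

>>> {"method": "move_arm", "body": {"increments": [0,0,0,0.02,0,-0.004,0.035,0,0,0,0.04,0,-0.004,0.035,0,0,0,0.055,0,-0.004,0.035,0,0,0,0.061,0,-0.004,0.035,0,0,0,0.061,0,-0.004,0.035,0,0,0,0.061,0,-0.004,0.035]}}

```text
time_s: 6.18
tcp_pos: [0.5592, -0.0994, 0.0964]
ee_rot: [[0.001, -0.019, 1.0], [-0.0, 1.0, 0.019], [-1.0, -0.0, 0.001]]
wrist_force: [0.4, 0.2, 0.9]
gripper_width: 0.402
```

Run:
```python
from h import *
im=r.capture('scene')[:,:,::-1];cv2.imwrite('pics/p6.png',cv2.resize(im[110:230,215:375],None,fx=4,fy=4))
s=r.sense();print(s['tcp_pos'],s['wrist_force'],s['gripper_width'])
```

```text
[ 0.55953287 -0.09946927  0.09691448] [ 0.02847768  0.26738587 -0.33002402] 0.3948427614376922
```

View pics/p6.png

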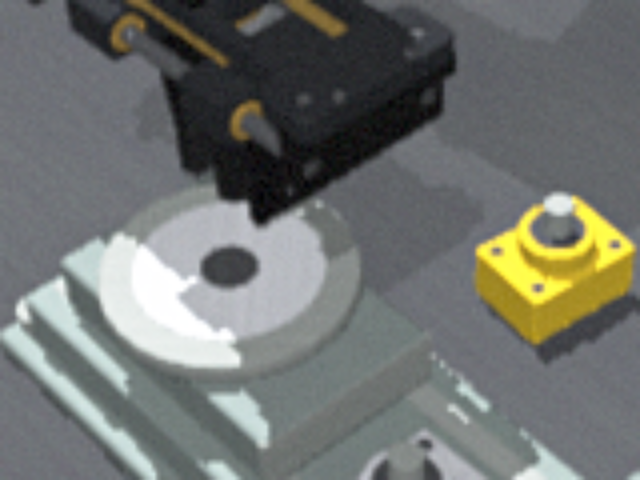

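>>> {"method": "move_arm", "body": {"increments": [0,0,0,0.002,0,0,0.01,0,0,0,0.002,0,0,0.01,0,0,0,0.002,0,0,0.01,0,0,0,0.002,0,0,0.01,0,0,0,0.002,0,0,0.01,0,0,0,0.002,0,0,0.01]}}

```text
time_s: 6.73
tcp_pos: [0.5586, -0.101, 0.0944]
ee_rot: [[0.0, -0.017, 1.0], [-0.001, 1.0, 0.017], [-1.0, -0.001, 0.0]]
wrist_force: [-0.3, -4.7, 2.5]
gripper_width: 0.174
```

```bash
cat > plan.py <<'E'
import numpy as np,sys
# a0 (model angle of the commanded pose at call start), a1, n, offy, offz (mm correction)
a0,a1,n,oy,oz=map(float,sys.argv[1:6])
P=lambda a:np.array([7*a-45*np.cos(a),-45*np.sin(a)])
for i in range(1,int(n)+1):
    a=a0+(a1-a0)*i/n;d=P(a)-P(a0)+np.array([oy,oz])*min(1,i/3)
    print(f"0,0,0,0,{d[0]/1000:.4f},{d[1]/1000:.4f},0.01,",end=' ')
print()
E
python3 plan.py .76 1.96 12 -1.5 0
```

```text
0,0,0,0,0.0035,-0.0031,0.01, 0,0,0,0,0.0072,-0.0059,0.01, 0,0,0,0,0.0112,-0.0083,0.01, 0,0,0,0,0.0159,-0.0103,0.01, 0,0,0,0,0.0209,-0.0118,0.01, 0,0,0,0,0.0259,-0.0130,0.01, 0,0,0,0,0.0310,-0.0137,0.01, 0,0,0,0,0.0362,-0.0140,0.01, 0,0,0,0,0.0414,-0.0138,0.01, 0,0,0,0,0.0466,-0.0132,0.01, 0,0,0,0,0.0517,-0.0121,0.01, 0,0,0,0,0.0566,-0.0106,0.01,
```

>>> {"method": "move_arm", "body": {"increments": [0,0,0,0,0.0035,-0.003,0.01,0,0,0,0,0.007,-0.006,0.01,0,0,0,0,0.011,-0.0085,0.01,0,0,0,0,0.016,-0.0105,0.01,0,0,0,0,0.021,-0.012,0.01,0,0,0,0,0.026,-0.013,0.01]}}

```text
time_s: 7.23
tcp_pos: [0.5456, -0.0739, 0.0943]
ee_rot: [[0.001, -0.018, 1.0], [-0.0, 1.0, 0.018], [-1.0, -0.0, 0.001]]
wrist_force: [1.5, -4.4, 3.0]
gripper_width: 0.175
```

```bash
python3 plan.py 1.36 3.16 12 0 0; echo; python3 plan.py 3.16 5.2 12 0 0
```

```text
0,0,0,0,0.0077,-0.0009,0.01, 0,0,0,0,0.0155,-0.0008,0.01, 0,0,0,0,0.0232,0.0003,0.01, 0,0,0,0,0.0307,0.0024,0.01, 0,0,0,0,0.0378,0.0054,0.01, 0,0,0,0,0.0443,0.0093,0.01, 0,0,0,0,0.0503,0.0139,0.01, 0,0,0,0,0.0554,0.0193,0.01, 0,0,0,0,0.0597,0.0252,0.01, 0,0,0,0,0.0631,0.0315,0.01, 0,0,0,0,0.0656,0.0381,0.01, 0,0,0,0,0.0670,0.0448,0.01, 

0,0,0,0,0.0004,0.0076,0.01, 0,0,0,0,-0.0005,0.0150,0.01, 0,0,0,0,-0.0026,0.0219,0.01, 0,0,0,0,-0.0058,0.0281,0.01, 0,0,0,0,-0.0100,0.0335,0.01, 0,0,0,0,-0.0150,0.0379,0.01, 0,0,0,0,-0.0207,0.0412,0.01, 0,0,0,0,-0.0269,0.0433,0.01, 0,0,0,0,-0.0333,0.0442,0.01, 0,0,0,0,-0.0397,0.0437,0.01, 0,0,0,0,-0.0460,0.0419,0.01, 0,0,0,0,-0.0518,0.0389,0.01,
```

>>> {"method": "move_arm", "body": {"increments": [0,0,0,0,0.0075,-0.001,0.01,0,0,0,0,0.0155,-0.001,0.01,0,0,0,0,0.023,0.0005,0.01,0,0,0,0,0.0305,0.0025,0.01,0,0,0,0,0.038,0.0055,0.01,0,0,0,0,0.0445,0.0095,0.01,0,0,0,0,0.0505,0.014,0.01,0,0,0,0,0.0555,0.0195,0.01,0,0,0,0,0.0595,0.025,0.01,0,0,0,0,0.063,0.0315,0.01,0,0,0,0,0.0655,0.038,0.01,0,0,0,0,0.067,0.045,0.01]}}

```text
time_s: 8.23
tcp_pos: [0.5871, -0.0071, 0.0943]
ee_rot: [[-0.005, -0.018, 1.0], [-0.002, 1.0, 0.018], [-1.0, -0.002, -0.005]]
wrist_force: [-4.0, -6.5, 8.2]
gripper_width: 0.176
```

>>> {"method": "move_arm", "body": {"increments": [0,0,0,0,0,0.0075,0.01,0,0,0,0,-0.001,0.015,0.01,0,0,0,0,-0.0035,0.022,0.01,0,0,0,0,-0.0065,0.028,0.01,0,0,0,0,-0.011,0.0335,0.01,0,0,0,0,-0.016,0.038,0.01,0,0,0,0,-0.0215,0.041,0.01,0,0,0,0,-0.0275,0.0435,0.01,0,0,0,0,-0.034,0.044,0.01,0,0,0,0,-0.0405,0.0435,0.01,0,0,0,0,-0.047,0.042,0.01,0,0,0,0,-0.0525,0.039,0.01]}}

```text
time_s: 9.23
tcp_pos: [0.6311, -0.0552, 0.0944]
ee_rot: [[0.006, -0.018, 1.0], [0.003, 1.0, 0.018], [-1.0, 0.003, 0.006]]
wrist_force: [4.7, 4.0, 3.0]
gripper_width: 0.173
```

```bash
python3 plan.py 5.2 7.3 12 0 0; echo; python3 plan.py 7.3 9.1 12 0 0
```

```text
0,0,0,0,-0.0054,-0.0043,0.01, 0,0,0,0,-0.0099,-0.0096,0.01, 0,0,0,0,-0.0134,-0.0159,0.01, 0,0,0,0,-0.0158,-0.0229,0.01, 0,0,0,0,-0.0168,-0.0305,0.01, 0,0,0,0,-0.0165,-0.0383,0.01, 0,0,0,0,-0.0149,-0.0461,0.01, 0,0,0,0,-0.0119,-0.0538,0.01, 0,0,0,0,-0.0076,-0.0610,0.01, 0,0,0,0,-0.0020,-0.0676,0.01, 0,0,0,0,0.0046,-0.0733,0.01, 0,0,0,0,0.0121,-0.0780,0.01, 

0,0,0,0,0.0070,-0.0031,0.01, 0,0,0,0,0.0145,-0.0053,0.01, 0,0,0,0,0.0222,-0.0065,0.01, 0,0,0,0,0.0299,-0.0067,0.01, 0,0,0,0,0.0377,-0.0059,0.01, 0,0,0,0,0.0452,-0.0041,0.01, 0,0,0,0,0.0524,-0.0013,0.01, 0,0,0,0,0.0592,0.0023,0.01, 0,0,0,0,0.0653,0.0068,0.01, 0,0,0,0,0.0707,0.0119,0.01, 0,0,0,0,0.0752,0.0177,0.01, 0,0,0,0,0.0789,0.0239,0.01,
```

Run:
```python
from h import *
im=r.capture('scene')[:,:,::-1];cv2.imwrite('pics/p7.png',cv2.resize(im[130:330,205:415],None,fx=2.8,fy=2.8))
```

```text
(no output)
```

View pics/p7.png

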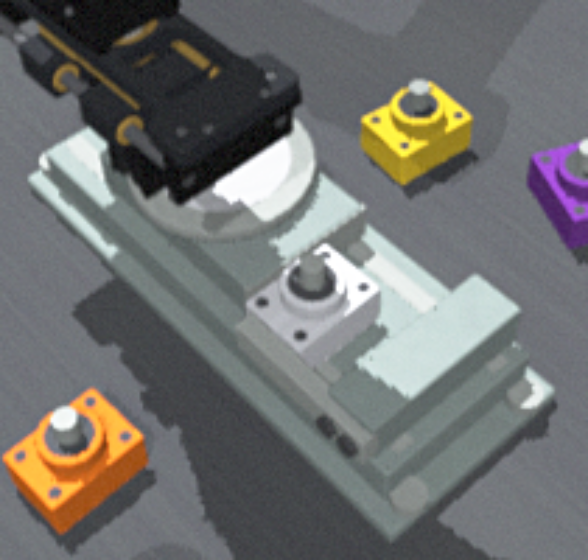

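The jaw is about to touch the housing, which is still square at the stop. I'll continue.

>>> {"method": "move_arm", "body": {"increments": [0,0,0,0,-0.0055,-0.0045,0.01,0,0,0,0,-0.01,-0.0095,0.01,0,0,0,0,-0.0135,-0.016,0.01,0,0,0,0,-0.016,-0.023,0.01,0,0,0,0,-0.017,-0.0305,0.01,0,0,0,0,-0.0165,-0.0385,0.01,0,0,0,0,-0.015,-0.046,0.01,0,0,0,0,-0.012,-0.054,0.01,0,0,0,0,-0.0075,-0.061,0.01,0,0,0,0,-0.002,-0.0675,0.01,0,0,0,0,0.0045,-0.0735,0.01,0,0,0,0,0.012,-0.078,0.01]}}

```text
time_s: 10.28
tcp_pos: [0.5516, -0.0471, 0.0944]
ee_rot: [[0.003, -0.018, 1.0], [-0.0, 1.0, 0.018], [-1.0, -0.0, 0.003]]
wrist_force: [4.2, -3.6, 1.1]
gripper_width: 0.179
```

Run:
```python
from h import *
im=r.capture('scene')[:,:,::-1];cv2.imwrite('pics/p8.png',cv2.resize(im[130:330,205:415],None,fx=2.8,fy=2.8))
```

```text
(no output)
```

View pics/p8.png

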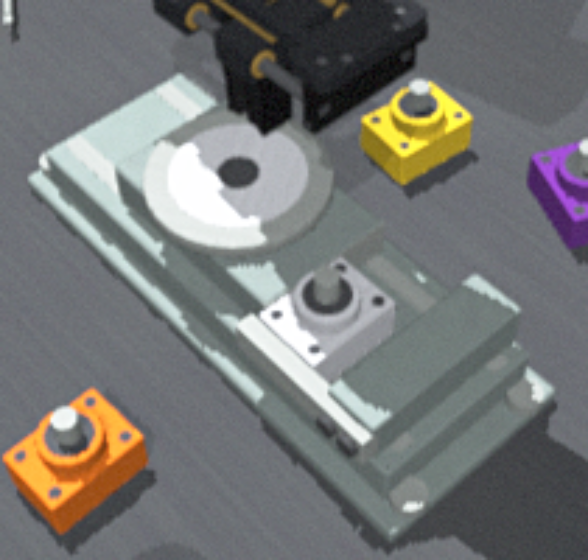

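Run:
```python
import cv2,numpy as np
for n in('p4','p8'):
    im=cv2.imread(f'pics/{n}.png')
    c=im[230:420,220:400];cv2.imwrite(f'pics/{n}z.png',cv2.resize(c,None,fx=3,fy=3,interpolation=cv2.INTER_CUBIC))
```

```text
(no output)
```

View pics/p4z.png

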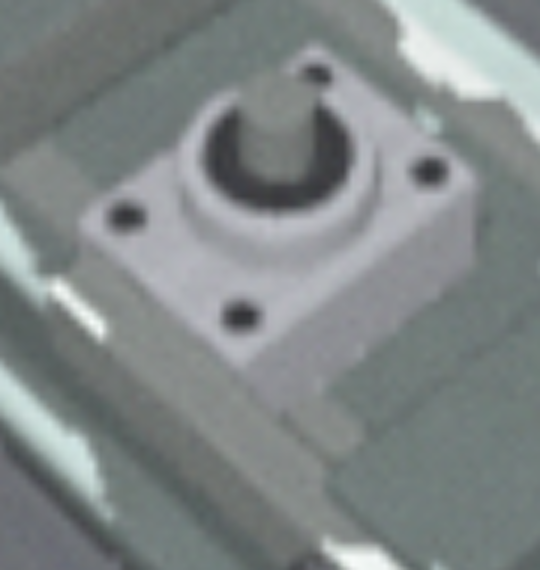

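View pics/p8z.png

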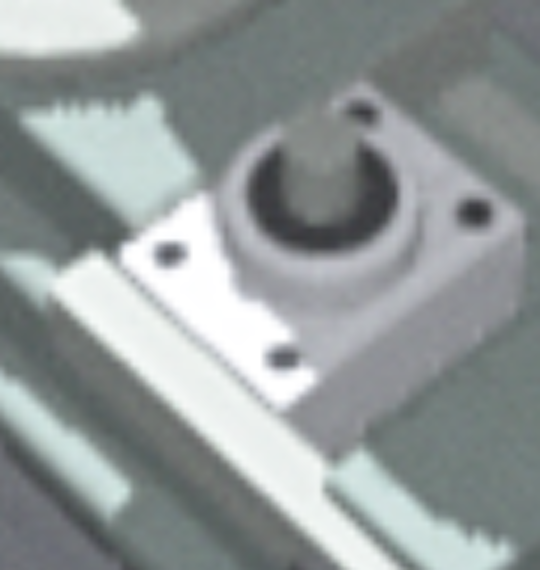

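Run:
```python
from h import *
def W(u,v,z=.068):
    return onz('scene',(u/3+220)/2.8+205,(v/3+230)/2.8+130,z)[:2].round(4)
# corner holes are sharper
for l in [[(80,225),(240,365),(127,216),(241,317),(430,171)],[(120,250),(285,408),(170,253),(284,357),(474,213)]]:
    print([W(*p) for p in l])
print('stop',W(328,478,.065),W(85,275,.065), W(103,255,.065),W(330,460,.065))
```

```text
[array([0.6381, 0.0448]), array([0.6371, 0.0864]), array([0.6307, 0.049 ]), array([0.6303, 0.079 ]), array([0.5842, 0.0782])]
[array([0.6364, 0.0538]), array([0.6374, 0.0981]), array([0.6304, 0.0603]), array([0.6305, 0.0902]), array([0.585 , 0.0903])]
stop [0.6402 0.1119] [0.6432 0.052 ] [0.638  0.0508] [0.6375 0.1095]
```

>>> {"method": "move_arm", "body": {"increments": [0,0,0,0,0.007,-0.003,0.01,0,0,0,0,0.0145,-0.0055,0.01,0,0,0,0,0.022,-0.0065,0.01,0,0,0,0,0.03,-0.0065,0.01,0,0,0,0,0.0375,-0.006,0.01,0,0,0,0,0.045,-0.004,0.01,0,0,0,0,0.0525,-0.0015,0.01,0,0,0,0,0.059,0.0025,0.01,0,0,0,0,0.0655,0.007,0.01,0,0,0,0,0.0705,0.012,0.01,0,0,0,0,0.0705,0.012,0.01,0,0,0,0,0.0705,0.012,0.01]}}

```text
time_s: 11.33
tcp_pos: [0.5617, 0.023, 0.0943]
ee_rot: [[-0.0, -0.018, 1.0], [-0.001, 1.0, 0.018], [-1.0, -0.001, -0.0]]
wrist_force: [1.5, -3.4, 5.3]
gripper_width: 0.171
```

```bash
python3 plan.py 8.8 9.8 10 0 0;python3 - <<'E'
from h import *
im=r.capture('scene')[:,:,::-1];cv2.imwrite('pics/p9.png',cv2.resize(im[180:310,260:400],None,fx=5,fy=4.6))
E
```

```text
0,0,0,0,0.0031,0.0038,0.01, 0,0,0,0,0.0059,0.0078,0.01, 0,0,0,0,0.0082,0.0120,0.01, 0,0,0,0,0.0102,0.0163,0.01, 0,0,0,0,0.0117,0.0207,0.01, 0,0,0,0,0.0127,0.0252,0.01, 0,0,0,0,0.0133,0.0297,0.01, 0,0,0,0,0.0134,0.0342,0.01, 0,0,0,0,0.0131,0.0386,0.01, 0,0,0,0,0.0124,0.0428,0.01,
```

View pics/p9.png

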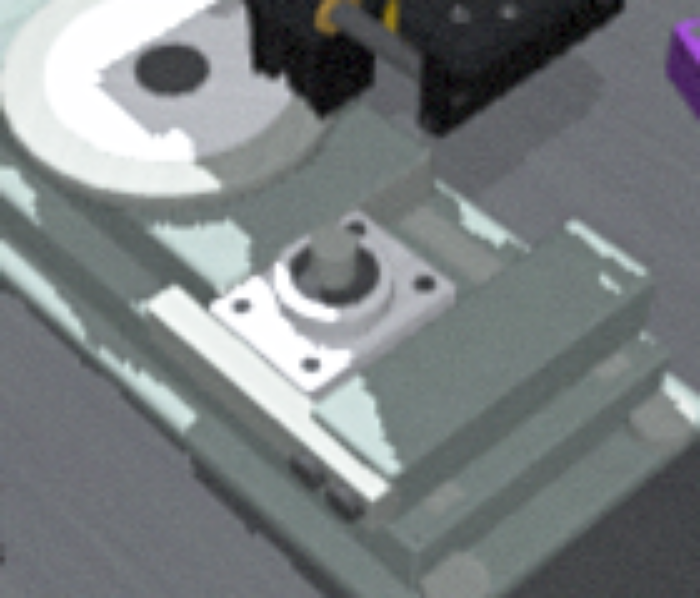

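>>> {"method": "move_arm", "body": {"increments": [0,0,0,0,0.003,0.004,0.01,0,0,0,0,0.006,0.008,0.01,0,0,0,0,0.008,0.012,0.01,0,0,0,0,0.01,0.0165,0.01,0,0,0,0,0.0115,0.0205,0.01,0,0,0,0,0.0115,0.0205,0.01]}}

```text
time_s: 11.88
tcp_pos: [0.58, 0.0347, 0.0943]
ee_rot: [[-0.005, -0.017, 1.0], [-0.002, 1.0, 0.017], [-1.0, -0.001, -0.005]]
wrist_force: [-3.2, -1.5, 9.3]
gripper_width: 0.172
```

>>> {"method": "move_arm", "body": {"increments": [0,0,0,0,0.0005,0.0025,0.01,0,0,0,0,0.001,0.0045,0.01,0,0,0,0,0.0015,0.0065,0.01,0,0,0,0,0.0015,0.009,0.01,0,0,0,0,0.0015,0.009,0.01]}}

```text
time_s: 12.3
tcp_pos: [0.5885, 0.037, 0.0943]
ee_rot: [[-0.006, -0.017, 1.0], [-0.0, 1.0, 0.017], [-1.0, -0.0, -0.006]]
wrist_force: [-4.7, 1.2, 9.4]
gripper_width: 0.174
```

>>> {"method": "move_arm", "body": {"increments": [0,0,0,0,0,0.0025,0.01,0,0,0,0,0,0.0045,0.01,0,0,0,0,-0.0005,0.0065,0.01,0,0,0,0,-0.001,0.009,0.01,0,0,0,0,-0.001,0.009,0.01]}}

```text
time_s: 12.72
tcp_pos: [0.5914, 0.0371, 0.0941]
ee_rot: [[-0.019, -0.016, 1.0], [-0.0, 1.0, 0.016], [-1.0, 0.0, -0.019]]
wrist_force: [-19.2, 8.8, 20.5]
gripper_width: 0.174
```

>>> {"method": "move_arm", "body": {"increments": [0,0,0,0,0,-0.002,0.01,0,0,0,0,0,-0.0035,0.01,0,0,0,0,0,-0.0045,0.01,0,0,0,0,0,-0.0045,0.01]}}

```text
time_s: 13.05
tcp_pos: [0.5908, 0.0372, 0.0942]
ee_rot: [[-0.009, -0.017, 1.0], [0.001, 1.0, 0.017], [-1.0, 0.001, -0.009]]
wrist_force: [-9.3, 6.3, 13.2]
gripper_width: 0.173
```

Run:
```python
from h import *
im=r.capture('scene')[:,:,::-1];cv2.imwrite('pics/p10.png',cv2.resize(im[180:310,260:400],None,fx=5,fy=4.6))
s=r.sense();print(s['tcp_pos'],s['wrist_force'])
```

```text
[0.59076803 0.03715238 0.09420215] [-10.36485636   6.44395831  13.87754271]
```

View pics/p10.png

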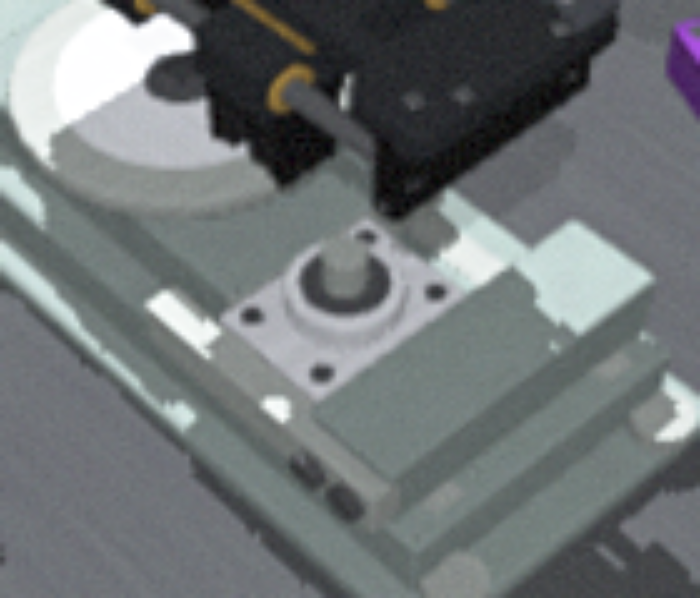

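>>> {"method": "move_arm", "body": {"increments": [0,0,0,0,0.0015,-0.0025,0.01,0,0,0,0,0.0015,-0.0025,0.01,0,0,0,0,0.0015,-0.0025,0.028,0,0,0,0,0.0015,-0.0025,0.028,0,0,0,0,0.0015,-0.0025,0.028,0,0,0,0,0.0015,-0.0025,0.028]}}

```text
time_s: 13.6
tcp_pos: [0.592, 0.0372, 0.0929]
ee_rot: [[-0.002, -0.017, 1.0], [-0.0, 1.0, 0.017], [-1.0, -0.0, -0.002]]
wrist_force: [0.0, -0.1, -0.5]
gripper_width: 0.305
```

Released. Next I'll lift and back away, clear of both views.

>>> {"method": "move_arm", "body": {"increments": [0,0,0,-0.015,0,0,0.028,0,0,0,-0.04,0,0,0.028,0,0,0,-0.08,0,0,0.028,0,0,0,-0.12,0,-0.01,0.028,0,0,0,-0.15,-0.03,-0.04,0.028,0,0,0,-0.15,-0.06,-0.07,0.028,0,0,0,-0.15,-0.1,-0.09,0.028,0,0,0,-0.15,-0.14,-0.11,0.028,0,0,0,-0.15,-0.18,-0.13,0.028,0,0,0,-0.15,-0.22,-0.14,0.028,0,0,0,-0.15,-0.26,-0.15,0.028,0,0,0,-0.15,-0.3,-0.16,0.028]}}

```text
time_s: 14.6
tcp_pos: [0.4405, -0.2509, 0.2438]
ee_rot: [[-0.0, -0.018, 1.0], [0.001, 1.0, 0.018], [-1.0, 0.001, -0.0]]
wrist_force: [1.2, 0.1, 0.5]
gripper_width: 0.322
```

Run:
```python
from h import *
im=r.capture('scene')[:,:,::-1];cv2.imwrite('pics/p11.png',cv2.resize(im[180:310,260:400],None,fx=5,fy=4.6))
im=r.capture('top')[:,:,::-1];cv2.imwrite('pics/p12.png',cv2.resize(im[140:275,230:465],None,fx=3.4,fy=3.4,interpolation=cv2.INTER_CUBIC));print(r.sense()['tcp_pos'])
```

```text
[ 0.43974907 -0.25371248  0.24321821]
```

View pics/p11.png

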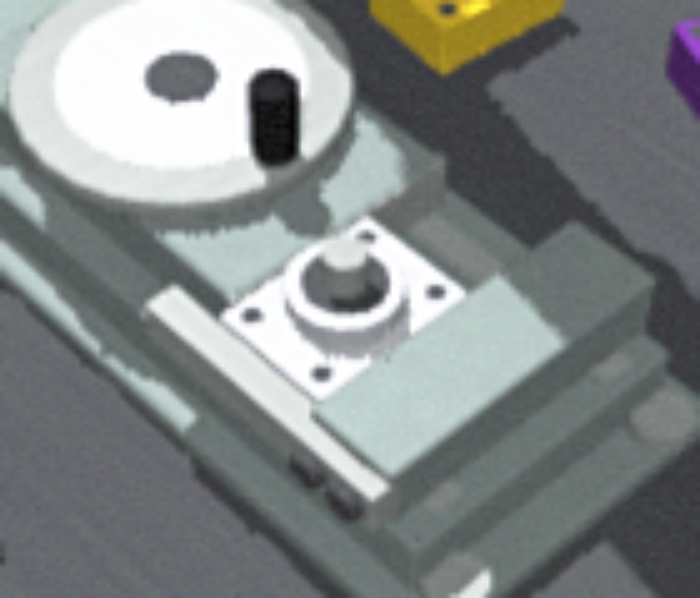

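View pics/p12.png

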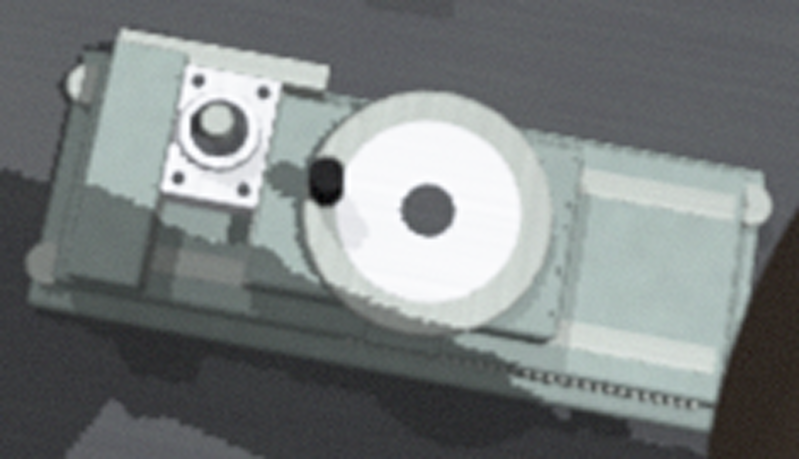

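Run:
```python
from h import *
W=lambda u,v,z:onz('scene',u/5+260,v/4.6+180,z)[:2].round(4)
print('holes',W(252,316,.068),W(322,374,.068),W(436,292,.068))
T=lambda u,v,z:onz('top',u/3.4+230,v/3.4+140,z)[:2].round(4)
print('top holes',[T(*p,.068) for p in[(198,80),(263,92),(178,178),(243,190)]])
print('stop top',T(325,92,.065),'jaw faces',T(188,62,.07),T(147,292,.07))
print('hub',T(428,211,.082),'handle',T(326,182,.117))
s=r.sense();print(s['time_s'],s['wrist_force'])
```

```text
holes [0.6309 0.0756] [0.6308 0.1055] [0.5848 0.1053]
top holes [array([0.6329, 0.1025]), array([0.6328, 0.0723]), array([0.5865, 0.102 ]), array([0.5866, 0.0723])]
stop top [0.6389 0.0449] jaw faces [0.6398 0.1084] [0.5334 0.1046]
hub [ 0.5895 -0.01  ] handle [0.5863 0.0348]
14.7 [0.01928005 0.83794952 0.08477749]
```

```bash
python3 -c "
from station import r
print(r.finish_job())"
```

```text
the job is handed in; nothing more can be done
None
```

I pushed the silver housing against the work stop, then turned the handwheel about 8.7 rad clockwise until the housing was clamped against the fixed jaw. I handed the job in at about 14.7 s; no verdict is reported.

- **Stop:** the push ended when the tool stopped advancing at about 11 N. The housing's corner holes stayed within about 0.5 mm across the stop while the jaw closed, so its end is still at the stop.
- **Square and flat:** the line of corner holes is within about 0.02 rad of the vise axis. The housing looks flat in both views, but I did not measure its tilt or height separately.
- **Clamping force:** turning resistance rose from about 4 N to 19 N at the handle, which works out to roughly 90 N at the jaw. The jaw force itself could not be measured. In the images after release, both jaw faces still met the housing.
- **Robot and other things:** the gripper was clear and the wrist force was about 0. I saw no contact with other things on the bench, but did not re-measure where they lie.

The two cameras disagreed by about 2–4 mm throughout. I relied on contact forces and on comparing positions within the same view, so that offset does not affect the checks above.

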